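Seat the key-return pot in its counter well and snap its lid on

TASK

Slide the steel pot with the tapered foot along the raised console, without lifting or overturning it, until it drops into the round tapered well and sits fully home, centred and level. Then set the knobbed lid gently on the pot and press it straight down until it snaps and its brim lies flush on the pot's rim. Leave the cup, dish, stamp and parcel where they stand.

Things in the scene. Friction and masses are not known exactly. Their poses are not given: they have to be found in the camera images.
- console: fixed grey laminate console on the table: a flat-topped box 160 (its x) x 380 (its y, long way) x 40 mm high. Origin: centre of its underside, on the table (z = 0). Its flat deck is 40 mm above the table, and has one round well in the middle
- well (a point): centre of the well's mouth, at deck height (40 mm over the table); axes as the console's. The well is an open-topped cone, 98 mm across at the mouth narrowing at 45 degrees to 75 mm, 12 mm deep, with a dark steel lining and flat floor, and matches the pot's foot. Pushed low on its wall, the pot slides upright to the edge, tips in by some 10 degrees and drops flat when pushed on
- pot: open steel pot, 50 mm high, loaded, about 0.5 kg, standing on the deck on either side of the well. Its 45-degree tapered foot grows from 74 mm across at the bottom to 113 mm at 19.5 mm up; from there the outer wall is straight to the rim. Origin: centre of its underside, z up. Home, taper in taper and foot flat on the floor, its origin is 12 mm below the deck and level
- pot_rim (a point): centre of the pot's mouth, 50 mm above the pot's origin; axes as the pot's. The mouth is 104 mm across inside, with three small black spring catches just below the rim, which hold the lid. Home in the well, the rim stands 38 mm above the deck
- pot_floor (a point): centre of the pot's inner floor, 22 mm above the pot's origin; the floor is 93 mm across
- lid: round steel lid, 47 mm high, 0.15 kg, right way up on the table left or right of the console. Origin: centre of the underside, z up. Plug 88 mm across at the foot, 94 at 5 mm up; brim 116 across from 14 to 19 mm up. Laid on the pot it rests on the catches, its origin about 44 mm above the pot's; pressed on the knob with 10 to 15 N it snaps 8 mm down to 36 mm, brim on the rim, and stays
- lid_knob_top (a point): centre of the top of the lid's knob, 47 mm above the lid's origin; axes as the lid's. The knob is 28 mm across, from 25 to 47 mm above the lid's origin, on an 18 mm neck
- cup: bystander: plain straight-sided steel cup, 66 mm across, 75 mm high, on the console on the other side of the well from the pot. Origin: centre of its underside
- dish: bystander: shallow open steel dish, 116 mm across, 28 mm high, no knob, on the table on the other side of the console from the lid. Origin: centre of its underside
- stamp: bystander: wooden hand stamp, 36 mm across, 80 mm high, on the table beyond the right-hand side. Origin: centre of its underside
- parcel: bystander: small cardboard parcel, 110 (its x) x 85 x 55 mm high, on the table beyond the left-hand side. Origin: centre of its underside

How it is judged:
On the way:
1. the pot sits fully home in the well, level and centred, with the lid not yet on it (horizontal distance between pot and well below 0.003 m and z of pot in the frame of well below -0.0105 m and angle between pot's own z axis and vertical below 0.035 rad and horizontal distance between lid and pot above 0.1 m), for 0.3 s.
At the end, for the whole second after the job is handed in: the pot is home in the well (centred within 3 mm, origin at least 10.5 mm below the deck, tilt under 2 degrees); the lid is snapped down on it (lid's origin 32 to 38.5 mm above the pot's, within 4 mm of its axis, parallel within 2.3 degrees), right way up; both at rest (horizontal distance between pot and well below 0.003 m and z of pot in the frame of well below -0.0105 m and angle between pot's own z axis and vertical below 0.035 rad and z of lid in the frame of pot between 0.032 and 0.0385 m and horizontal distance between lid and pot below 0.004 m and angle between the z axis of lid and the z axis of pot, either way round below 0.04 rad and angle between lid's own z axis and vertical below 0.2 rad and linear speed of each of pot, lid below 0.02 m/s); the robot touches nothing.
It fails at once if the pot is lifted off the deck (over 15 mm) (z of pot in the frame of well above 0.015 m).
It fails at once if the pot is overturned (tilt over 45 degrees) (angle between pot's own z axis and vertical above 0.785 rad).
It fails at once if the lid is dropped or slammed onto the pot (faster than 0.6 m/s within 80 mm of its axis, low over it) (horizontal distance between lid and pot below 0.08 m and z of lid in the frame of pot below 0.09 m and linear speed of lid above 0.6 m/s).
It fails at once if a bystander is shifted by more than 30 mm or knocked over (distance of any of cup, dish, stamp, parcel from where it was at the start of the episode above 0.03 m or angle between any of cup, dish, stamp, parcel's own z axis and vertical above 0.6 rad).
It also fails if it takes over 69 s, if anything falls off the work surface, if the arm or the gripper's body presses on something with over 40 N, if the wrist force passes 120 N, or if a joint passes its speed limit or range.

ROBOT

A 6-joint arm with a two-finger parallel gripper is mounted at the origin on the work surface. World frame = base frame: x ahead of the robot, y to its left, z up, the work surface at z = 0. Lengths are in m, angles in rad, forces in N, time in s.
With the tool pointing down it reaches from about 0.4 to 0.825 m from the base axis. Payload 7 kg.
Tool frame: the origin (TCP) lies at the very end of the fingers, on their centre line; the grasp point (between the pads) lies arm.hold_point_z behind it (arm.hold_point_z is the distance from the TCP to the grasp point, in m); z points along the fingers, y is the line along which they close (so a half turn about z gives the same grasp; the last joint's range is limited). The gripper opens to 88 mm and grips with 3 to 60 N. Pads are 19 mm wide; open, the fingers measure 130 mm over their backs; the gripper's body (78 mm by 193 mm) begins 47 mm behind the grasp point.
Start: joints at [1.554, 0.359, 0.012, 0, -1.224, -0.288], TCP at [0.203, 0.644, 0.227] pointing down, gripper open.
Joint ranges: [-3.07, 3.07], [-1.43, 2.12], [-1.02, 1.25], [-3.03, 1.67], [-3.05, -0], [-3.03, 3.03]. Speed limits (rad/s): [2.39, 2.39, 3.01, 3.14, 3.14, 3.14].

INTERFACE

Orientations are given as [roll, pitch, yaw] about the fixed x, y, z axes, in that order (R = Rz(yaw) Ry(pitch) Rx(roll)).
In Python, from station import arm, camrig gives the robot as it stands (arm), with the cameras (camrig).
- The arm moves only by the shell command python3 nudge.py [FORCE], which reads ROWS from standard input. ROWS is a JSON object with one list for each field, all of the same length, 1 to 20, a row being the entries at one place: finger_gap (the finger opening in m), sx, sy, sz (the shift in m), spin (a turn about the tool's z in rad); each row is the pose to reach, as a shift and turn from the pose commanded when the command began, along the tool's axes at that moment; what a row does not reach only later rows make up. A row lasts 1/12 s, in which the tool goes at most 0.0417 m and 0.125 rad, less where a joint would pass 70% of its speed; a pose out of reach is approached as far as the arm can. The fingers move at their own pace and stop on an object; FORCE is the grip in N (left out, the last holds). Time passes only in rows, so rows that do not move let the fingers close. It prints the time, the measured TCP pose, the force, the opening and the grip force at its end. Input that does not fit is refused with a message, and nothing moves.
- arm.get_state(): the state, without advancing time (a new reading comes with each control period).
- camrig.grab_frame(name): name is "scene" or "top"; returns the picture (420x560x3 uint8, red, green, blue); there is no depth.
- camrig.camera_params(name): a dict with "fx", "fy", "cx", "cy" (pixels), "T" (4x4, takes a point from camera to world coordinates). Camera axes: x right, y down, z forward; pixel columns grow to the right and rows downward; lengths in m; the calibration is good to about 2 mm. A picture is of the moment at which its call begins. camera_params takes no time and is no camera call.
- arm.job_done(): hands the job in; it is judged then, once.
The state is a dict: "t": time; "q": joint angles; "qd": joint speeds; "joint_efforts": joint torques, N m; "eef_pos": TCP position; "ee_rot": TCP orientation; "force": force on the tool from outside, world axes, zero at the start; "moment": the same for the moment, N m; "width": finger opening in m; "gripper_force": force on a finger pad.
Only numpy, scipy, OpenCV 4.12 (cv2) and the standard library are available. Lean on these libraries where they do the work, as an engineer would, in place of code of your own. Each camera call takes 0.05 s, during which the arm holds its last target. There are 200 camera calls.

## Working session

There is one attempt and no reset: what is moved stays moved. The work goes in short steps, Python scripts to look and compute and a shell command to move; the robot and the scene stay as the last step left them, time stands still between calls to the robot, and variables do not carry over. Pictures are saved under pics/ and viewed, at most 13 in all, crops included, and the job is handed in when it is done.

```bash
ls; mkdir -p pics; python3 - <<'E'
from station import arm, camrig
import cv2,numpy as np
for n in("scene","top"):
    cv2.imwrite(f"pics/{n}0.png",camrig.grab_frame(n)[:,:,::-1])
    p=camrig.camera_params(n);print(n,{k:np.round(v,4).tolist() for k,v in p.items()})
s=arm.get_state();print(s,arm.hold_point_z)
E
```

```text
nudge.py
pics
station.py
scene {'fx': 426.7441, 'fy': 426.7441, 'cx': 284.7608, 'cy': 209.3928, 'T': [[0.816, 0.4965, -0.2958, 0.9227], [0.5779, -0.712, 0.399, -0.4489], [-0.0125, -0.4966, -0.8679, 1.0854], [0.0, 0.0, 0.0, 1.0]]}
top {'fx': 430.4275, 'fy': 430.4275, 'cx': 276.6083, 'cy': 207.9965, 'T': [[0.008, -0.9829, 0.184, 0.3928], [-0.9998, -0.0046, 0.0191, 0.0144], [-0.0179, -0.1841, -0.9827, 1.0155], [0.0, 0.0, 0.0, 1.0]]}
{'t': 0.1, 'q': array([ 1.55414337e+00,  3.59321699e-01,  1.11522731e-02, -2.85730925e-04,
       -1.22407928e+00, -2.88081868e-01]), 'qd': array([-1.64688615e-04, -1.31586750e-03,  3.27596378e-03,  1.76255557e-03,
       -1.06353802e-03,  8.11831822e-05]), 'joint_efforts': array([-2.24370386e-03, -5.84160841e+01,  2.93751973e+01,  7.01564893e+00,
        1.01715521e-02, -4.85224814e-05]), 'eef_pos': array([0.20244182, 0.64348006, 0.22571709]), 'ee_rot': array([ 3.14012381e+00, -1.55124944e-04, -3.04832002e-01]), 'force': array([-0.08935175,  0.49639994, -0.42695629]), 'moment': array([-0.04750825,  0.00313119,  0.01175389]), 'gripper_force': 0.0, 'width': 0.08767177647285582} 0.0188
```

View pics/top0.png

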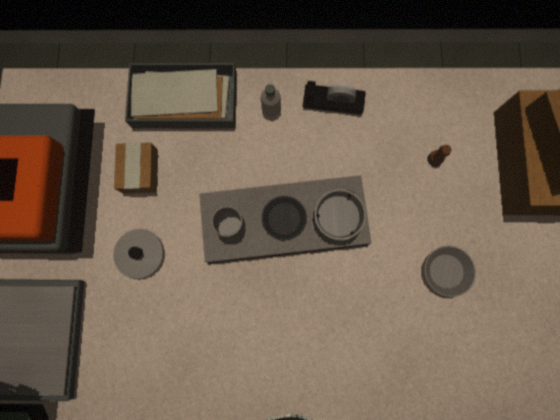

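View pics/scene0.png

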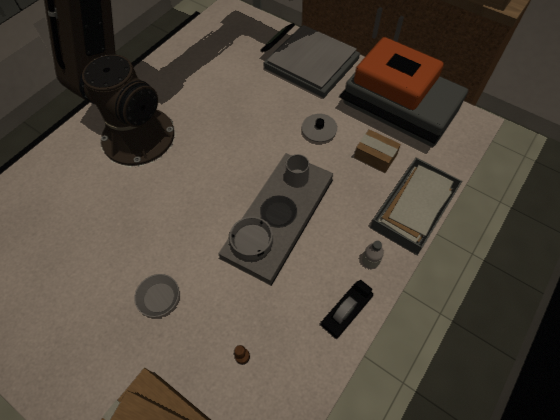

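The top view shows the pot (340,215) to the right of the well (284,218), with the cup at (228,222). The lid with its knob is at (138,253) on the left and the dish at (447,271). Next I'll measure them with ellipse fits.

```bash
cat > h.py <<'E'
import cv2,numpy as np
from station import arm, camrig
def ray(cam,uv,z):
    p=camrig.camera_params(cam);T=np.array(p["T"])
    d=T[:3,:3]@np.array([(uv[0]-p["cx"])/p["fx"],(uv[1]-p["cy"])/p["fy"],1]);o=T[:3,3]
    return (o+d*(z-o[2])/d[2])[:2]
def proj(cam,P):
    p=camrig.camera_params(cam);T=np.array(p["T"]);c=T[:3,:3].T@(np.array(P)-T[:3,3])
    return np.array([p["fx"]*c[0]/c[2]+p["cx"],p["fy"]*c[1]/c[2]+p["cy"]])
def circ(cam,g,xy,z,R,inward_bright,w=.008,it=4):
    """refine the centre of a horizontal circle: strongest radial edge on rays round it, least squares"""
    xy=np.array(xy,float);r=np.arange(R-w,R+w,.0005)
    gs=cv2.GaussianBlur(g.astype(np.float32),(0,0),.8)
    for _ in range(it):
        pts=[]
        for a in np.linspace(0,2*np.pi,72,endpoint=False):
            q=np.array([proj(cam,[*(xy+k*np.array([np.cos(a),np.sin(a)])),z]) for k in r],np.float32)
            v=cv2.remap(gs,q[None,:,0],q[None,:,1],cv2.INTER_LINEAR)[0]
            d=-np.gradient(v)*inward_bright
            i=d.argmax()
            if 0<i<len(r)-1 and d[i]>.3: pts.append(xy+r[i]*np.array([np.cos(a),np.sin(a)]))
        pts=np.array(pts)
        for _ in range(3):
            A=np.c_[2*pts,np.ones(len(pts))];s=np.linalg.lstsq(A,(pts**2).sum(1),rcond=None)[0]
            e=abs(np.hypot(*(pts-s[:2]).T)-np.sqrt(s[2]+s[:2]@s[:2]));pts=pts[e<=max(2*np.median(e),.0005)]
        xy=s[:2]
    return np.round(xy,4),round(float(np.sqrt(s[2]+xy@xy)),4),len(pts)
E
python3 - <<'E'
from h import *
g={n:cv2.cvtColor(camrig.grab_frame(n),cv2.COLOR_RGB2GRAY) for n in("top","scene")}
px={"top":dict(well=(284,218),pot=(340,215),lid=(138,253),cup=(228,222)),"scene":dict(well=(279,211),pot=(250,239),lid=(319,128),cup=(297,163))}
for n in g:
  print(n,g[n][190:240:4,284].tolist(),g[n][215,310:370:3].tolist())
  for k,z,R,b in(("well",.04,.049,-1),("pot",.09,.0565,1),("pot",.09,.052,-1),("lid",.019,.058,1),("lid",.019,.058,-1),("lid",.047,.014,-1),("cup",.115,.033,1)):
    print(n,k,R,b,ray(n,px[n][k],z).round(3),*circ(n,g[n],ray(n,px[n][k],z),z,R,b))
  # console top face outline
  cn=dict(top=[(201,194),(362,178),(369,243),(206,260)],scene=[(289,155),(332,175),(270,279),(221,252)])[n]
  print([ray(n,c,.04).round(3).tolist() for c in cn])
big=np.hstack([cv2.resize(g["top"][165:290,100:380],None,fx=2.8,fy=2.8,interpolation=cv2.INTER_CUBIC)])
cv2.imwrite("pics/c.png",cv2.convertScaleAbs(big,alpha=1.6))
E
```

```text
top [87, 84, 32, 32, 48, 46, 49, 47, 50, 47, 50, 45, 42] [86, 61, 67, 66, 106, 113, 110, 111, 112, 108, 110, 106, 105, 109, 101, 105, 95, 49, 93, 113]Traceback (most recent call last):
  File "<stdin>", line 7, in <module>
  File "h.py", line 17, in circ
    q=np.array([proj(cam,[*(xy+k*np.array([np.cos(a),np.sin(a)])),z]) for k in r],np.float32)
                ~~~~^^^^^^^^^^^^^^^^^^^^^^^^^^^^^^^^^^^^^^^^^^^^^^^^^
  File "h.py", line 8, in proj
    p=camrig.camera_params(cam);T=np.array(p["T"]);c=T[:3,:3].T@(np.array(P)-T[:3,3])
ValueError: time passes only in moves, steps and waits
```

```bash
sed -i 's/camrig.camera_params(cam)/CP[cam]/; s/^from station import arm, camrig/from station import arm, camrig\nCP={n:camrig.camera_params(n) for n in ("top","scene")}/' h.py
cat > m.py <<'E'
from h import *
g={n:cv2.cvtColor(camrig.grab_frame(n),cv2.COLOR_RGB2GRAY) for n in("top","scene")}
px={"top":dict(well=(284,218),pot=(340,215),lid=(138,253),cup=(228,222)),"scene":dict(well=(279,211),pot=(250,239),lid=(319,128),cup=(297,163))}
for n in g:
  for k,z,R,b in(("well",.04,.049,-1),("pot",.09,.0565,1),("pot",.09,.052,-1),("lid",.019,.058,1),("lid",.019,.058,-1),("lid",.047,.014,-1),("cup",.115,.033,1)):
    print(n,k,R,b,ray(n,px[n][k],z).round(3),*circ(n,g[n],ray(n,px[n][k],z),z,R,b))
  cn=dict(top=[(201,194),(362,178),(369,243),(206,260)],scene=[(289,155),(332,175),(270,279),(221,252)])[n]
  print([ray(n,c,.04).round(3).tolist() for c in cn])
big=np.hstack([cv2.resize(g["top"][165:290,100:380],None,fx=2.8,fy=2.8,interpolation=cv2.INTER_CUBIC)])
cv2.imwrite("pics/c.png",cv2.convertScaleAbs(big,alpha=1.6))
E
python3 m.py
```

```text
top well 0.049 -1 [0.552 0.016] [0.5535 0.0167] 0.0517 41
top pot 0.0565 1 [ 0.551 -0.106] [ 0.5546 -0.1056] 0.0575 30
top pot 0.052 -1 [ 0.551 -0.106] [ 0.5535 -0.1048] 0.0515 41
top lid 0.058 1 [0.471 0.355] [0.4699 0.3532] 0.0534 17
top lid 0.058 -1 [0.471 0.355] [0.47   0.3529] 0.0597 41
top lid 0.014 -1 [0.469 0.345] [0.4696 0.3521] 0.0159 54
top cup 0.033 1 [0.531 0.135] [0.5357 0.1397] 0.0348 20
[[0.608, 0.21], [0.647, -0.165], [0.496, -0.176], [0.455, 0.192]]
scene well 0.049 -1 [0.556 0.018] [0.5539 0.0174] 0.0516 41
scene pot 0.0565 1 [ 0.561 -0.115] [ 0.5597 -0.1156] 0.0494 16
scene pot 0.052 -1 [ 0.561 -0.115] [ 0.557  -0.1124] 0.0568 30
scene lid 0.058 1 [0.475 0.352] [0.4737 0.3531] 0.0539 16
scene lid 0.058 -1 [0.475 0.352] [0.4751 0.35  ] 0.0618 46
scene lid 0.014 -1 [0.487 0.331] [0.4797 0.3404] 0.015 30
scene cup 0.033 1 [0.534 0.139] [0.5336 0.1412] 0.0353 16
[[0.467, 0.195], [0.613, 0.207], [0.655, -0.159], [0.502, -0.173]]
```

View pics/c.png

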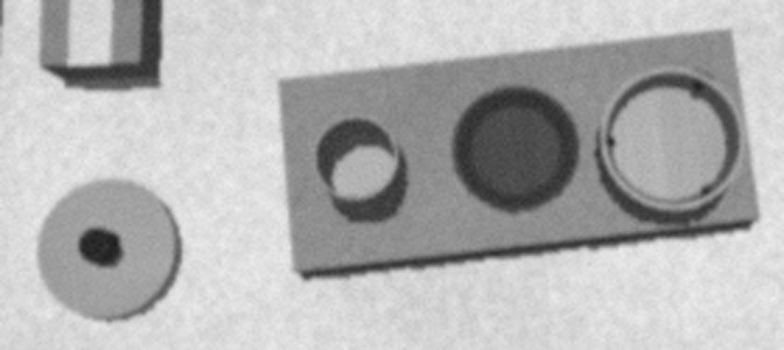

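Top crop: the well's mouth is dark and round at (284,218) and the pot rim is at (339.6,215). The lid disc is at (139,254) with its dark knob at (136,253). Both views agree on the well at (0.5537, 0.017). The pot is at about (0.555, -0.107), so the push is almost pure +y, with the fingers spread along x to cradle the wall.

```bash
cat > d.py <<'E'
import sys,numpy as np
from station import arm, camrig
from scipy.spatial.transform import Rotation as R
s=arm.get_state();t=np.array(eval(sys.argv[1]));r=R.from_euler("xyz",s["ee_rot"])
print("at",s["eef_pos"].round(4),"rpy",s["ee_rot"].round(4),"w",round(s["width"],4),"F",s["force"].round(1),"tool delta",r.inv().apply(t[:3]-s["eef_pos"]).round(4),"turn",round(s["ee_rot"][2]-t[3],4),"q6",s["q"][5].round(2),"t",s["t"])
E
echo '{"finger_gap": [0.07, 0.07, 0.07, 0.07, 0.07, 0.07, 0.07, 0.07, 0.07, 0.07, 0.07, 0.07, 0.07, 0.07, 0.07, 0.07, 0.07, 0.07, 0.07, 0.07], "sx": [0.434, 0.434, 0.434, 0.434, 0.434, 0.434, 0.434, 0.434, 0.434, 0.434, 0.434, 0.434, 0.587, 0.587, 0.587, 0.587, 0.587, 0.587, 0.587, 0.587], "sy": [0.224, 0.224, 0.224, 0.224, 0.224, 0.224, 0.224, 0.224, 0.224, 0.224, 0.224, 0.224, 0.694, 0.694, 0.694, 0.694, 0.694, 0.694, 0.694, 0.694], "sz": [0.0, 0.0, 0.0, 0.0, 0.0, 0.0, 0.0, 0.0, 0.0, 0.0, 0.0, 0.0, 0.05, 0.05, 0.05, 0.05, 0.05, 0.05, 0.05, 0.05], "spin": [1.266, 1.266, 1.266, 1.266, 1.266, 1.266, 1.266, 1.266, 1.266, 1.266, 1.266, 1.266, 1.266, 1.266, 1.266, 1.266, 1.266, 1.266, 1.266, 1.266]}' | python3 nudge.py
python3 d.py '[.555,-.195,.15,-1.5708]'
```

```text
t: 1.97
eef_pos: [0.5523, -0.0336, 0.1932]
ee_rot: [-3.141, 0.0, -1.57]
force: [0.9, 0.2, -0.3]
width: 0.0702
gripper_force: 0.0
at [ 0.5523 -0.0336  0.1932] rpy [-3.1409e+00  2.0000e-04 -1.5704e+00] w 0.0702 F [ 0.9  0.2 -0.3] tool delta [ 0.1614 -0.0026  0.0431] turn 0.0004 q6 -0.29 t 1.9667
```

```bash
echo '{"finger_gap": [0.07, 0.07, 0.07, 0.07, 0.07, 0.07, 0.07, 0.07, 0.07, 0.07, 0.07, 0.07], "sx": [0.163, 0.163, 0.163, 0.163, 0.163, 0.163, 0.163, 0.163, 0.163, 0.163, 0.163, 0.163], "sy": [-0.0026, -0.0026, -0.0026, -0.0026, -0.0026, -0.0026, -0.0026, -0.0026, -0.0026, -0.0026, -0.0026, -0.0026], "sz": [0.03, 0.03, 0.03, 0.03, 0.03, 0.03, 0.09, 0.12, 0.142, 0.142, 0.142, 0.142], "spin": [0, 0, 0, 0, 0, 0, 0, 0, 0, 0, 0, 0]}' | python3 nudge.py
python3 d.py '[.555,-.16,.05,-1.5708]'; python3 - <<'E'
from h import *
t=camrig.grab_frame("top")[120:320,200:480];s=camrig.grab_frame("scene")[150:350,150:350]
cv2.imwrite("pics/p1.png",cv2.convertScaleAbs(np.hstack([cv2.resize(a,None,fx=1.6,fy=1.6) for a in(t,s)])[:,:,::-1],alpha=1.5))
E
```

```text
t: 2.97
eef_pos: [0.5569, -0.1942, 0.053]
ee_rot: [-3.139, -0.001, -1.569]
force: [0.1, -0.4, 1.0]
width: 0.0703
gripper_force: 0.0
at [ 0.5569 -0.1942  0.053 ] rpy [-3.1393e+00 -7.0000e-04 -1.5690e+00] w 0.0703 F [ 0.1 -0.4  1. ] tool delta [-0.0342  0.0019  0.003 ] turn 0.0018 q6 0.0 t 2.9667
```

View pics/p1.png

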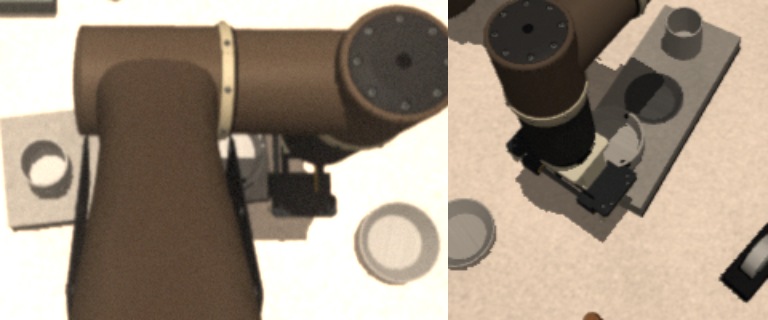

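The gripper is behind the pot, straddling its wall, with the pot at (620,145) in the scene crop and clear of the dish. I'll push now.

```bash
echo '{"finger_gap": [0.07, 0.07, 0.07, 0.07, 0.07, 0.07, 0.07, 0.07, 0.07, 0.07, 0.07, 0.07, 0.07, 0.07, 0.07, 0.07, 0.07, 0.07, 0.07, 0.07], "sx": [-0.012, -0.024, -0.032, -0.040, -0.048, -0.056, -0.064, -0.072, -0.080, -0.088, -0.096, -0.104, -0.110, -0.116, -0.122, -0.128, -0.134, -0.140, -0.144, -0.144], "sy": [0.001, 0.001, 0.001, 0.001, 0.001, 0.002, 0.002, 0.002, 0.002, 0.002, 0.003, 0.003, 0.003, 0.003, 0.003, 0.003, 0.003, 0.003, 0.003, 0.003], "sz": [0.003, 0.003, 0.003, 0.003, 0.003, 0.003, 0.003, 0.003, 0.003, 0.003, 0.003, 0.003, 0.003, 0.003, 0.003, 0.003, 0.003, 0.003, 0.003, 0.003], "spin": [0, 0, 0, 0, 0, 0, 0, 0, 0, 0, 0, 0, 0, 0, 0, 0, 0, 0, 0, 0]}' | python3 nudge.py
python3 d.py '[.554,-.037,.05,-1.5708]'; python3 - <<'E'
from h import *
s=camrig.grab_frame("scene")[130:330,150:400]
cv2.imwrite("pics/p2.png",cv2.convertScaleAbs(cv2.resize(s,None,fx=3,fy=3)[:,:,::-1],alpha=1.5))
E
```

```text
t: 4.73
eef_pos: [0.5523, -0.0498, 0.048]
ee_rot: [-3.142, 0.0, -1.57]
force: [-0.4, -0.2, -1.2]
width: 0.0699
gripper_force: 0.0
at [ 0.5523 -0.0498  0.048 ] rpy [-3.1415e+00  1.0000e-04 -1.5702e+00] w 0.0699 F [-0.4 -0.2 -1.2] tool delta [-0.0128 -0.0017 -0.002 ] turn 0.0006 q6 -0.26 t 4.7333
```

View pics/p2.png

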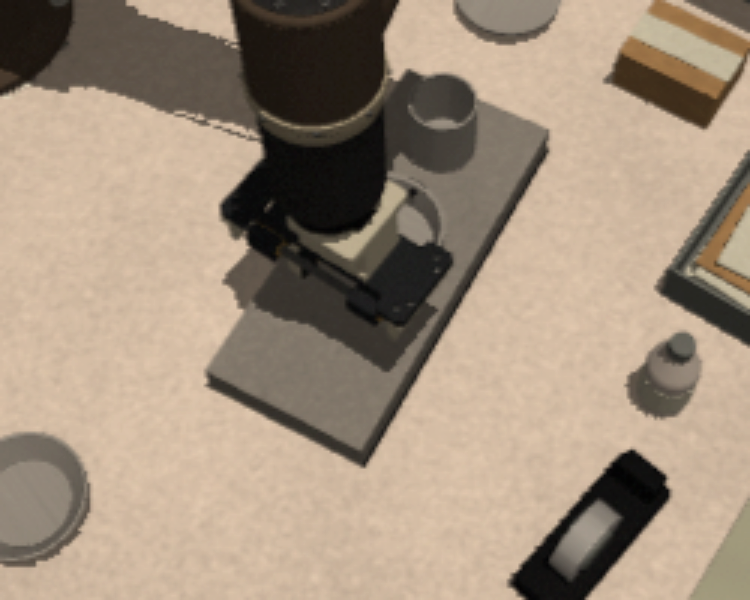

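The pot's rim (410,220 in the crop) is now over the well and the force is near zero. I'll push on gently and watch the force.

```bash
echo '{"finger_gap": [0.07, 0.07, 0.07, 0.07, 0.07, 0.07], "sx": [-0.003, -0.006, -0.009, -0.012, -0.012, -0.012], "sy": [-0.0015, -0.0015, -0.0015, -0.0015, -0.0015, -0.0015], "sz": [0, 0, 0, 0, 0, 0], "spin": [0, 0, 0, 0, 0, 0]}' | python3 nudge.py
echo '{"finger_gap": [0.07, 0.07, 0.07, 0.07], "sx": [-0.0015, -0.003, -0.003, -0.003], "sy": [0, 0, 0, 0], "sz": [0, 0, 0, 0], "spin": [0, 0, 0, 0]}' | python3 nudge.py
```

```text
t: 5.28
eef_pos: [0.5537, -0.0385, 0.048]
ee_rot: [3.142, -0.0, -1.57]
force: [-0.9, -0.8, 1.0]
width: 0.0698
gripper_force: 0.0
t: 5.62
eef_pos: [0.5537, -0.0358, 0.048]
ee_rot: [3.142, -0.0, -1.571]
force: [0.1, -0.5, -0.1]
width: 0.0701
gripper_force: 0.5
```

```bash
echo '{"finger_gap": [0.07, 0.07, 0.07, 0.07, 0.07, 0.07, 0.088, 0.088, 0.088, 0.088, 0.088, 0.088, 0.088, 0.088, 0.088, 0.088, 0.088, 0.088], "sx": [0.02, 0.035, 0.035, 0.035, 0.035, 0.035, -0.388, -0.388, -0.388, -0.388, -0.388, -0.388, -0.388, -0.388, -0.388, -0.388, -0.388, -0.388], "sy": [0, 0, 0, 0, 0, 0, 0.084, 0.084, 0.084, 0.084, 0.084, 0.084, 0.084, 0.084, 0.084, 0.084, 0.084, 0.084], "sz": [0, 0, -0.03, -0.07, -0.11, -0.15, -0.15, -0.15, -0.15, -0.15, -0.15, -0.15, -0.15, -0.15, -0.15, -0.15, -0.15, -0.15], "spin": [0, 0, 0, 0, 0, 0, 0, 0, 0, 0, 0, 0, 0, 0, 0, 0, 0, 0]}' | python3 nudge.py
python3 - <<'E'
from h import *
F={n:camrig.grab_frame(n) for n in("top","scene")}
for n,w,z0 in(("top",(284,218),.078),("scene",(279,211),.078)):
  g=cv2.cvtColor(F[n],cv2.COLOR_RGB2GRAY)
  for R,b in((.0565,1),(.052,-1)):
    print(n,R,b,*circ(n,g,(.5537,.017),.078,R,b,w=.006))
t=F["top"][140:300,170:400];s=F["scene"][110:270,170:370]
cv2.imwrite("pics/p3.png",cv2.convertScaleAbs(np.hstack([cv2.resize(a,None,fx=1.8,fy=1.8,interpolation=2) for a in(t,s)])[:,:,::-1],alpha=1.5))
E
python3 d.py '[.4697,.3528,.1,-1.5708]'
```

```text
t: 7.12
eef_pos: [0.4688, 0.3558, 0.1975]
ee_rot: [3.141, 0.0, -1.567]
force: [0.7, -0.3, -1.0]
width: 0.0879
gripper_force: 0.0
top 0.0565 1 [0.5544 0.0171] 0.0571 54
top 0.052 -1 [0.5531 0.0172] 0.0514 59
scene 0.0565 1 [0.5533 0.0192] 0.0574 34
scene 0.052 -1 [0.5545 0.0176] 0.0515 32
at [0.4692 0.3527 0.1975] rpy [ 3.1409e+00 -7.0000e-04 -1.5693e+00] w 0.0875 F [ 0.6 -0.1  0.1] tool delta [-0.0001 -0.0005  0.0975] turn 0.0015 q6 -0.98 t 7.2167
```

View pics/p3.png

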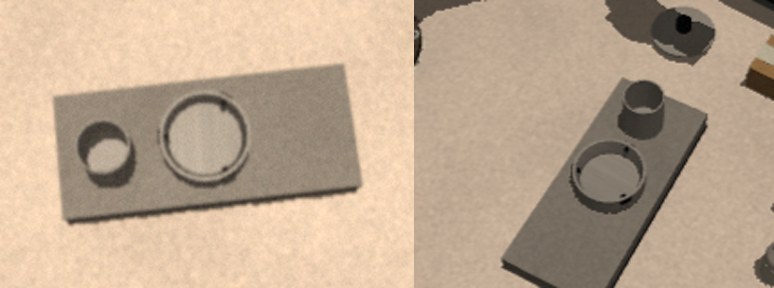

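The pot is home: the rim circles fit concentric on the well at z = 0.078, with the pot level. Both views centre it at (0.554, 0.0175). The gripper is above the lid, so I'll descend and grip the knob.

```bash
echo '{"finger_gap": [0.088, 0.088, 0.088, 0.088, 0.088, 0.088, 0.088, 0.088, 0.088], "sx": [0.0005, 0.0005, 0.0005, 0.0005, 0.0005, 0.0005, 0.0005, 0.0005, 0.0005], "sy": [-0.001, -0.001, -0.001, -0.001, -0.001, -0.001, -0.001, -0.001, -0.001], "sz": [0.04, 0.08, 0.12, 0.14, 0.155, 0.165, 0.174, 0.174, 0.174], "spin": [0, 0, 0, 0, 0, 0, 0, 0, 0]}' | python3 nudge.py 25
echo '{"finger_gap": [0.02, 0.02, 0.02, 0.02, 0.02, 0.02, 0.02, 0.02], "sx": [0, 0, 0, 0, 0, 0, 0, 0], "sy": [0, 0, 0, 0, 0, 0, 0, 0], "sz": [0, 0, 0, 0, 0, 0, 0, 0], "spin": [0, 0, 0, 0, 0, 0, 0, 0]}' | python3 nudge.py 25
python3 d.py '[.554,.0175,.2,-1.5708]'
```

```text
t: 7.97
eef_pos: [0.4711, 0.3516, 0.0245]
ee_rot: [-3.141, 0.0, -1.571]
force: [0.7, 0.4, 0.1]
width: 0.0875
gripper_force: 0.0
t: 8.63
eef_pos: [0.4707, 0.3518, 0.024]
ee_rot: [-3.142, 0.0, -1.571]
force: [-0.2, -0.3, -0.5]
width: 0.0401
gripper_force: 0.0
at [0.4707 0.3518 0.024 ] rpy [-3.1416  0.     -1.5707] w 0.0401 F [-0.2 -0.3 -0.5] tool delta [ 0.3343 -0.0833 -0.176 ] turn 0.0001 q6 -0.97 t 8.6333
```

Still closing slowly.

```bash
echo '{"finger_gap": [0.02, 0.02, 0.02, 0.02, 0.02, 0.02, 0.02, 0.02], "sx": [0, 0, 0, 0, 0, 0, 0, 0], "sy": [0, 0, 0, 0, 0, 0, 0, 0], "sz": [0, 0, 0, 0, 0, 0, 0, 0], "spin": [0, 0, 0, 0, 0, 0, 0, 0]}' | python3 nudge.py 40
echo '{"finger_gap": [0.02, 0.02, 0.02, 0.02, 0.02, 0.02, 0.02, 0.02, 0.02], "sx": [0, 0, 0, 0, 0, 0, 0, 0, 0], "sy": [0, 0, 0, 0, 0, 0, 0, 0, 0], "sz": [-0.01, -0.03, -0.06, -0.09, -0.12, -0.15, -0.176, -0.176, -0.176], "spin": [0, 0, 0, 0, 0, 0, 0, 0, 0]}' | python3 nudge.py
python3 - <<'E'
from h import *
s=camrig.grab_frame("scene")[40:200,230:430]
cv2.imwrite("pics/p4.png",cv2.convertScaleAbs(cv2.resize(s,None,fx=3,fy=3,interpolation=2)[:,:,::-1],alpha=1.5))
E
python3 d.py '[.554,.0175,.2,-1.5708]'
```

```text
t: 9.3
eef_pos: [0.4708, 0.3518, 0.024]
ee_rot: [-3.142, -0.0, -1.571]
force: [0.1, 0.2, -1.8]
width: 0.0271
gripper_force: 40.0
t: 10.05
eef_pos: [0.4711, 0.3524, 0.2025]
ee_rot: [-3.139, 0.003, -1.571]
force: [0.5, -0.3, -2.3]
width: 0.0269
gripper_force: 40.0
at [0.4704 0.3517 0.2007] rpy [-3.1414e+00  1.2000e-03 -1.5710e+00] w 0.0273 F [ 1.3 -0.2 -2.4] tool delta [ 0.3342 -0.0836  0.0004] turn -0.0002 q6 -0.97 t 10.1
```

View pics/p4.png

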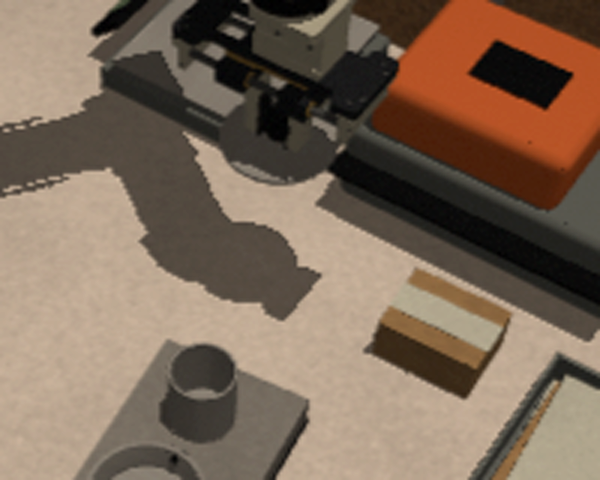

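The lid is held by its knob (at about 270,125 in the crop), level and clear of the table. I'll carry it over the pot.

```bash
echo '{"finger_gap": [0.02, 0.02, 0.02, 0.02, 0.02, 0.02, 0.02, 0.02, 0.02, 0.02, 0.02, 0.02, 0.02, 0.02, 0.02, 0.02, 0.02, 0.02, 0.02], "sx": [0.03, 0.06, 0.09, 0.12, 0.15, 0.18, 0.21, 0.24, 0.27, 0.30, 0.32, 0.334, 0.334, 0.334, 0.334, 0.334, 0.334, 0.334, 0.334], "sy": [-0.0075, -0.015, -0.0225, -0.03, -0.0375, -0.045, -0.0525, -0.06, -0.0675, -0.075, -0.08, -0.0835, -0.0835, -0.0835, -0.0835, -0.0835, -0.0835, -0.0835, -0.0835], "sz": [0, 0, 0, 0, 0, 0, 0, 0, 0, 0, 0, 0, 0, 0.03, 0.06, 0.075, 0.085, 0.085, 0.085], "spin": [0, 0, 0, 0, 0, 0, 0, 0, 0, 0, 0, 0, 0, 0, 0, 0, 0, 0, 0]}' | python3 nudge.py
python3 - <<'E'
from h import *
f=camrig.grab_frame("scene");g=cv2.cvtColor(f,cv2.COLOR_RGB2GRAY);e=arm.get_state()["eef_pos"]
for b in(1,-1):print(b,*circ("scene",g,e[:2],e[2]-.024+.014,.058,b,w=.007))
s=f[120:280,190:390]
cv2.imwrite("pics/p5.png",cv2.convertScaleAbs(cv2.resize(s,None,fx=3,fy=3,interpolation=2)[:,:,::-1],alpha=1.5))
E
python3 d.py '[.554,.0175,.097,-1.5708]'
```

```text
t: 11.68
eef_pos: [0.5541, 0.018, 0.1148]
ee_rot: [3.141, -0.001, -1.57]
force: [0.4, 0.0, -1.1]
width: 0.0271
gripper_force: 40.0
1 [0.5542 0.0218] 0.0554 20
-1 [0.5591 0.0171] 0.0619 26
at [0.5548 0.0182 0.1156] rpy [-3.1410e+00 -2.0000e-04 -1.5701e+00] w 0.0273 F [-0.   0.3 -1. ] tool delta [0.0007 0.0008 0.0186] turn 0.0007 q6 -0.39 t 11.7333
```

View pics/p5.png

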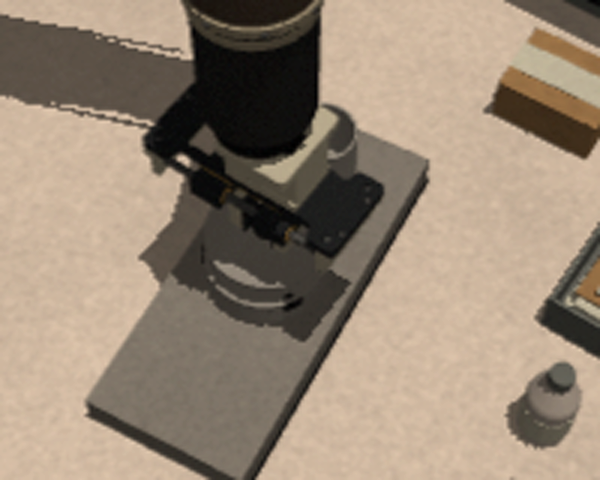

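The lid hovers just above the pot mouth, with the brim at (265,250) over the rim at (265,270), and looks concentric. I'll lower it gently onto the catches.

```bash
echo '{"finger_gap": [0.02, 0.02, 0.02, 0.02, 0.02, 0.02, 0.02, 0.02], "sx": [0.0005, 0.0005, 0.0005, 0.0005, 0.0005, 0.0005, 0.0005, 0.0005], "sy": [0.0005, 0.0005, 0.0005, 0.0005, 0.0005, 0.0005, 0.0005, 0.0005], "sz": [0.004, 0.008, 0.012, 0.015, 0.017, 0.019, 0.019, 0.019], "spin": [0, 0, 0, 0, 0, 0, 0, 0]}' | python3 nudge.py
echo '{"finger_gap": [0.02, 0.02, 0.02], "sx": [0, 0, 0], "sy": [0, 0, 0], "sz": [0.001, 0.002, 0.002], "spin": [0, 0, 0]}' | python3 nudge.py
```

```text
t: 12.4
eef_pos: [0.5544, 0.017, 0.097]
ee_rot: [-3.14, -0.0, -1.57]
force: [-1.0, -2.4, 6.9]
width: 0.0272
gripper_force: 40.0
t: 12.65
eef_pos: [0.5547, 0.0168, 0.0954]
ee_rot: [-3.14, -0.001, -1.57]
force: [-1.2, -2.7, 9.0]
width: 0.027
gripper_force: 40.0
```

It's resting on the catches as expected. Pressing down now.

```bash
echo '{"finger_gap": [0.02, 0.02, 0.02, 0.02, 0.02], "sx": [0, 0, 0, 0, 0], "sy": [0, 0, 0, 0, 0], "sz": [0.001, 0.002, 0.003, 0.004, 0.004], "spin": [0, 0, 0, 0, 0]}' | python3 nudge.py 50
echo '{"finger_gap": [0.02, 0.02, 0.02, 0.02, 0.02, 0.02], "sx": [0, 0, 0, 0, 0, 0], "sy": [0, 0, 0, 0, 0, 0], "sz": [0.001, 0.002, 0.003, 0.004, 0.004, 0.004], "spin": [0, 0, 0, 0, 0, 0]}' | python3 nudge.py
```

```text
t: 13.07
eef_pos: [0.5553, 0.0158, 0.0938]
ee_rot: [-3.138, -0.002, -1.569]
force: [-6.2, -8.0, 27.0]
width: 0.0268
gripper_force: 50.0
t: 13.57
eef_pos: [0.5555, 0.015, 0.0927]
ee_rot: [-3.137, -0.003, -1.568]
force: [-16.0, -11.0, 52.8]
width: 0.027
gripper_force: 50.0
```

It hasn't snapped at 53 N and there are side forces, so the lid is off-centre in the mouth. I'll back off, release and look.

```bash
echo '{"finger_gap": [0.02, 0.02, 0.02, 0.02, 0.02], "sx": [0, 0, 0, 0, 0], "sy": [0, 0, 0, 0, 0], "sz": [-0.004, -0.008, -0.009, -0.009, -0.009], "spin": [0, 0, 0, 0, 0]}' | python3 nudge.py 
echo '{"finger_gap": [0.07, 0.07, 0.07, 0.07, 0.07, 0.07, 0.07, 0.07, 0.07, 0.07, 0.07, 0.07, 0.07, 0.07, 0.07, 0.07, 0.07], "sx": [0, 0, 0, 0, 0, 0, 0, 0, 0, 0, 0.1, 0.2, 0.25, 0.25, 0.25, 0.25, 0.25], "sy": [0, 0, 0, 0, 0, 0, 0, 0, 0, 0, 0, 0, 0, 0, 0, 0, 0], "sz": [0, 0, 0, 0, 0, 0, 0, -0.03, -0.06, -0.09, -0.10, -0.1, -0.1, -0.1, -0.1, -0.1, -0.1], "spin": [0, 0, 0, 0, 0, 0, 0, 0, 0, 0, 0, 0, 0, 0, 0, 0, 0]}' | python3 nudge.py 
python3 - <<'E'
from h import *
F={n:camrig.grab_frame(n) for n in("top","scene")}
for n in F:
  g=cv2.cvtColor(F[n],cv2.COLOR_RGB2GRAY)
  for z,R in((.091,.058),(.119,.014)):
   for b in(1,-1):print(n,z,b,*circ(n,g,(.554,.0175),z,R,b,w=.006))
t=F["top"][170:270,230:340];s=F["scene"][160:260,220:330]
cv2.imwrite("pics/p6.png",cv2.convertScaleAbs(np.hstack([cv2.resize(a,None,fx=3.6,fy=3.6,interpolation=2) for a in(t,s)])[:,:,::-1],alpha=1.5))
E
python3 d.py '[.554,.0175,.13,-1.5708]'
```

```text
t: 13.98
eef_pos: [0.5541, 0.017, 0.0951]
ee_rot: [-3.141, -0.001, -1.571]
force: [-0.3, -5.0, 5.4]
width: 0.027
gripper_force: 50.0
t: 15.4
eef_pos: [0.553, -0.2385, 0.1948]
ee_rot: [3.141, -0.001, -1.575]
force: [-0.0, 1.1, 1.0]
width: 0.0698
gripper_force: 0.0
top 0.091 1 [0.5537 0.0194] 0.058 23
top 0.091 -1 [0.554  0.0026] 0.0546 16
top 0.119 1 [0.5555 0.0081] 0.0147 18
top 0.119 -1 [0.5512 0.0182] 0.0143 30
scene 0.091 1 [0.5542 0.0192] 0.0593 41
scene 0.091 -1 [0.5214 0.0093] 0.0505 6
scene 0.119 1 [0.5514 0.0182] 0.0181 18
scene 0.119 -1 [0.558  0.0143] 0.0152 44
at [ 0.5531 -0.2344  0.1945] rpy [ 3.1409e+00  2.0000e-04 -1.5744e+00] w 0.0697 F [-0.6 -0.6 -0.7] tool delta [-0.2519  0.      0.0646] turn -0.0036 q6 0.07 t 15.5
```

View pics/p6.png

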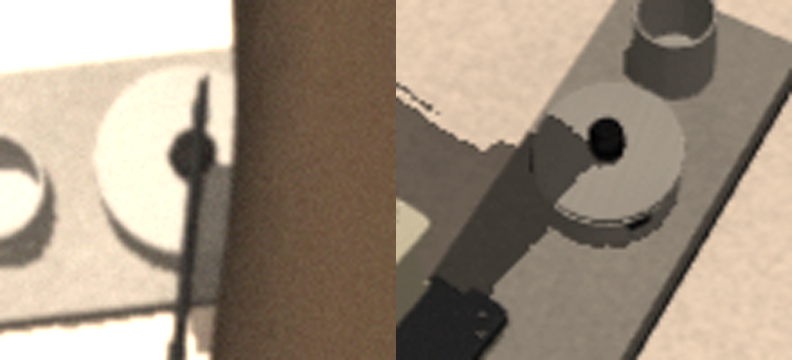

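The lid lies on the catches, near centre at about (0.554, 0.019), with a small gap still visible under the near brim at (600,220). I'll press on the knob top with the fingers closed.

```bash
echo '{"finger_gap": [0, 0, 0, 0, 0, 0, 0, 0, 0, 0, 0, 0, 0, 0, 0, 0, 0, 0, 0], "sx": [-0.04, -0.08, -0.12, -0.16, -0.2, -0.23, -0.252, -0.253, -0.253, -0.253, -0.253, -0.253, -0.253, -0.253, -0.253, -0.253, -0.253, -0.253, -0.253], "sy": [-0.0009, -0.0009, -0.0009, -0.0009, -0.0009, -0.0009, -0.0009, -0.0009, -0.0009, -0.0009, -0.0009, -0.0009, -0.0009, -0.0009, -0.0009, -0.0009, -0.0009, -0.0009, -0.0009], "sz": [0, 0, 0, 0, 0, 0, 0, 0, 0, 0, 0, 0, 0, 0.03, 0.055, 0.065, 0.069, 0.069, 0.069], "spin": [0, 0, 0, 0, 0, 0, 0, 0, 0, 0, 0, 0, 0, 0, 0, 0, 0, 0, 0]}' | python3 nudge.py 10
python3 d.py '[.554,.0185,.119,-1.5708]'
```

```text
t: 17.08
eef_pos: [0.5554, 0.0202, 0.127]
ee_rot: [-3.141, -0.0, -1.571]
force: [0.9, 0.3, 0.3]
width: 0.0006
gripper_force: 0.0
at [0.5554 0.0202 0.127 ] rpy [-3.1406e+00 -1.0000e-04 -1.5708e+00] w 0.0006 F [0.9 0.3 0.3] tool delta [0.0017 0.0014 0.008 ] turn 0.0 q6 -0.39 t 17.0833
```

```bash
echo '{"finger_gap": [0, 0, 0, 0, 0, 0], "sx": [0.0015, 0.0015, 0.0015, 0.0015, 0.0015, 0.0015], "sy": [0.0015, 0.0015, 0.0015, 0.0015, 0.0015, 0.0015], "sz": [0.002, 0.004, 0.006, 0.008, 0.009, 0.009], "spin": [0, 0, 0, 0, 0, 0]}' | python3 nudge.py
echo '{"finger_gap": [0, 0, 0], "sx": [0, 0, 0], "sy": [0, 0, 0], "sz": [0.001, 0.002, 0.002], "spin": [0, 0, 0]}' | python3 nudge.py
echo '{"finger_gap": [0, 0, 0], "sx": [0, 0, 0], "sy": [0, 0, 0], "sz": [0.001, 0.002, 0.002], "spin": [0, 0, 0]}' | python3 nudge.py
```

```text
t: 17.58
eef_pos: [0.5543, 0.0191, 0.1184]
ee_rot: [-3.139, 0.0, -1.57]
force: [-1.6, 0.5, 8.5]
width: 0.0002
gripper_force: 4.0
t: 17.83
eef_pos: [0.555, 0.0193, 0.118]
ee_rot: [-3.137, 0.0, -1.569]
force: [-4.1, 0.6, 21.1]
width: 0.0004
gripper_force: 9.6
t: 18.08
eef_pos: [0.5556, 0.0193, 0.1177]
ee_rot: [-3.135, 0.0, -1.569]
force: [-9.3, 1.9, 31.4]
width: 0.0003
gripper_force: 15.6
```

31 N and no snap, so something is misaligned. I'll clear the arm away to +y, as in the unobstructed view earlier, and measure lid against pot carefully.

```bash
echo '{"finger_gap": [0.0, 0.0, 0.0, 0.03, 0.03, 0.03, 0.03, 0.03, 0.03, 0.03, 0.03, 0.03, 0.03, 0.03], "sx": [0, 0, 0, -0.33, -0.33, -0.33, -0.33, -0.33, -0.33, -0.33, -0.33, -0.33, -0.33, -0.33], "sy": [0, 0, 0, 0.08, 0.08, 0.08, 0.08, 0.08, 0.08, 0.08, 0.08, 0.08, 0.08, 0.08], "sz": [-0.02, -0.05, -0.08, -0.08, -0.08, -0.08, -0.08, -0.08, -0.08, -0.08, -0.08, -0.08, -0.08, -0.08], "spin": [0, 0, 0, 0, 0, 0, 0, 0, 0, 0, 0, 0, 0, 0]}' | python3 nudge.py 
python3 - <<'E'
from h import *
F={n:np.mean([camrig.grab_frame(n) for _ in range(6)],0).astype(np.uint8) for n in("top","scene")}
for n in F:
  cv2.imwrite(f"pics/raw_{n}.png",F[n][:,:,::-1])
  g=cv2.cvtColor(F[n],cv2.COLOR_RGB2GRAY)
  for z in(.083,.091):print(n,z,*circ(n,g,(.554,.0185),z,.058,1,w=.006))
  print("knob",*circ(n,g,(.554,.0185),.119,.014,-1,w=.006))
  # knob blob
  c=proj(n,(.554,.0185,.112)).round().astype(int);w=g[c[1]-12:c[1]+12,c[0]-12:c[0]+12]
  m=(w<45);v,u=np.nonzero(m);print("blob",c,u.min(),u.max(),v.min(),v.max(),ray(n,(u.mean()+c[0]-12,v.mean()+c[1]-12),.108).round(4))
t=F["top"][170:270,230:340];s=F["scene"][160:260,220:330]
cv2.imwrite("pics/p7.png",cv2.convertScaleAbs(np.hstack([cv2.resize(a,None,fx=3.6,fy=3.6,interpolation=2) for a in(t,s)])[:,:,::-1],alpha=1.3))
E
```

```text
t: 19.25
eef_pos: [0.4727, 0.3491, 0.1926]
ee_rot: [3.141, -0.001, -1.569]
force: [0.1, -0.3, 0.2]
width: 0.0301
gripper_force: 0.0
top 0.083 [0.5554 0.0197] 0.0584 52
top 0.091 [0.5538 0.0199] 0.0576 40
knob [0.5502 0.0167] 0.0157 39
blob [283 212] 6 18 6 19 [0.5522 0.018 ]
scene 0.083 [0.5526 0.0249] 0.0588 56
scene 0.091 [0.5553 0.0205] 0.0581 59
knob [0.5585 0.0126] 0.0161 55
blob [278 197] 7 17 8 20 [0.5556 0.0164]
```

View pics/p7.png

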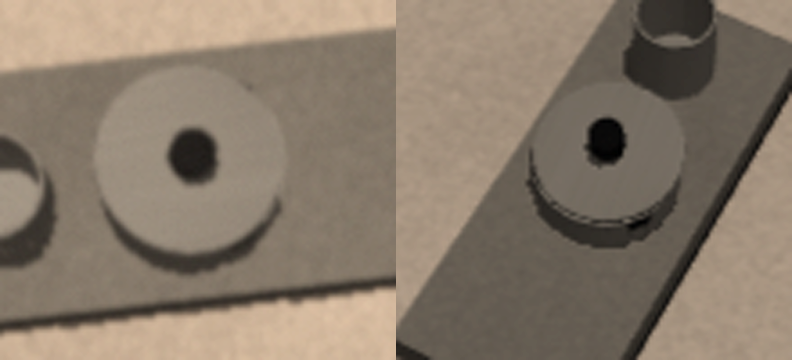

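The lid's brim centre comes out at about (0.5545, 0.020) and the pot at (0.554, 0.0175). So the lid sits roughly 2 mm towards +y and a bit +x, which matches the side forces felt earlier. I'll re-grip the knob, centre the lid by force and vision, and press again.

```bash
echo '{"finger_gap": [0.06, 0.06, 0.06, 0.06, 0.06, 0.06, 0.06, 0.06, 0.06, 0.06, 0.06, 0.06, 0.06, 0.06, 0.06, 0.06, 0.06], "sx": [0.33, 0.33, 0.33, 0.33, 0.33, 0.33, 0.33, 0.33, 0.33, 0.33, 0.33, 0.33, 0.33, 0.33, 0.33, 0.33, 0.33], "sy": [-0.082, -0.082, -0.082, -0.082, -0.082, -0.082, -0.082, -0.082, -0.082, -0.082, -0.082, -0.082, -0.082, -0.082, -0.082, -0.082, -0.082], "sz": [0, 0, 0, 0, 0, 0, 0, 0, 0, 0, 0.03, 0.06, 0.08, 0.09, 0.096, 0.096, 0.096], "spin": [0, 0, 0, 0, 0, 0, 0, 0, 0, 0, 0, 0, 0, 0, 0, 0, 0]}' | python3 nudge.py 30
python3 d.py '[.5538,.0175,.0955,-1.5708]'
```

```text
t: 21.27
eef_pos: [0.5558, 0.0194, 0.0978]
ee_rot: [-3.141, 0.0, -1.57]
force: [-0.3, 0.4, 0.8]
width: 0.0603
gripper_force: 0.0
at [0.5558 0.0194 0.0978] rpy [-3.1406e+00  1.0000e-04 -1.5699e+00] w 0.0603 F [-0.3  0.4  0.8] tool delta [0.0019 0.002  0.0023] turn 0.0009 q6 -0.39 t 21.2667
```

```bash
echo '{"finger_gap": [0.02, 0.02, 0.02, 0.02, 0.02, 0.02, 0.02, 0.02, 0.02, 0.02, 0.02], "sx": [0, 0, 0, 0, 0, 0, 0, 0, 0, 0, 0], "sy": [0.001, 0.001, 0.001, 0.001, 0.001, 0.001, 0.001, 0.001, 0.001, 0.001, 0.001], "sz": [0.001, 0.001, 0.001, 0.001, 0.001, 0.001, 0.001, 0.001, 0.001, 0.001, 0.001], "spin": [0, 0, 0, 0, 0, 0, 0, 0, 0, 0, 0]}' | python3 nudge.py 30
for d in 1; do echo '{"finger_gap": [0.02, 0.02, 0.02, 0.02], "sx": [0, 0, 0, 0], "sy": [0, 0, 0, 0], "sz": [-0.001, -0.002, -0.002, -0.002], "spin": [0, 0, 0, 0]}' | python3 nudge.py; done
echo '{"finger_gap": [0.02, 0.02, 0.02, 0.02], "sx": [0, 0, 0, 0], "sy": [0.001, 0.002, 0.003, 0.003], "sz": [0, 0, 0, 0], "spin": [0, 0, 0, 0]}' | python3 nudge.py
echo '{"finger_gap": [0.02, 0.02, 0.02, 0.02], "sx": [0.001, 0.002, 0.003, 0.003], "sy": [0, 0, 0, 0], "sz": [0, 0, 0, 0], "spin": [0, 0, 0, 0]}' | python3 nudge.py
```

```text
t: 22.18
eef_pos: [0.5543, 0.0189, 0.0962]
ee_rot: [-3.141, 0.0, -1.571]
force: [-1.1, -0.8, 2.9]
width: 0.0274
gripper_force: 30.0
t: 22.52
eef_pos: [0.5539, 0.0188, 0.0978]
ee_rot: [3.141, -0.0, -1.571]
force: [0.1, -0.0, -1.0]
width: 0.0272
gripper_force: 30.0
t: 22.85
eef_pos: [0.5514, 0.019, 0.0983]
ee_rot: [-3.141, 0.0, -1.571]
force: [1.2, 0.2, -0.5]
width: 0.027
gripper_force: 30.0
t: 23.18
eef_pos: [0.5516, 0.0159, 0.0982]
ee_rot: [-3.141, 0.0, -1.571]
force: [2.5, 2.6, 0.7]
width: 0.0274
gripper_force: 30.0
```

```bash
echo '{"finger_gap": [0.02, 0.02, 0.02, 0.02], "sx": [-0.001, -0.0015, -0.0015, -0.0015], "sy": [-0.001, -0.002, -0.0025, -0.0025], "sz": [0, 0, 0, 0], "spin": [0, 0, 0, 0]}' | python3 nudge.py
echo '{"finger_gap": [0.02, 0.02, 0.02, 0.02], "sx": [0, 0, 0, 0], "sy": [-0.001, -0.002, -0.003, -0.003], "sz": [0, 0, 0, 0], "spin": [0, 0, 0, 0]}' | python3 nudge.py
echo '{"finger_gap": [0.02, 0.02, 0.02, 0.02], "sx": [0, 0, 0, 0], "sy": [0.001, 0.002, 0.003, 0.003], "sz": [0, 0, 0, 0], "spin": [0, 0, 0, 0]}' | python3 nudge.py
echo '{"finger_gap": [0.02, 0.02, 0.02, 0.02], "sx": [-0.001, -0.002, -0.003, -0.003], "sy": [0, 0, 0, 0], "sz": [0, 0, 0, 0], "spin": [0, 0, 0, 0]}' | python3 nudge.py
echo '{"finger_gap": [0.02, 0.02, 0.02, 0.02, 0.02], "sx": [0.001, 0.003, 0.004, 0.005, 0.005], "sy": [0, 0, 0, 0, 0], "sz": [0, 0, 0, 0, 0], "spin": [0, 0, 0, 0, 0]}' | python3 nudge.py
```

```text
t: 23.52
eef_pos: [0.5532, 0.0171, 0.0977]
ee_rot: [3.14, -0.0, -1.571]
force: [-0.1, 0.6, -0.4]
width: 0.0275
gripper_force: 30.0
t: 23.85
eef_pos: [0.5559, 0.017, 0.0976]
ee_rot: [3.14, -0.0, -1.571]
force: [-2.8, 0.9, 0.2]
width: 0.0269
gripper_force: 30.0
t: 24.18
eef_pos: [0.554, 0.0174, 0.0983]
ee_rot: [-3.14, 0.0, -1.571]
force: [0.1, 0.2, -1.0]
width: 0.0273
gripper_force: 30.0
t: 24.52
eef_pos: [0.5539, 0.0204, 0.0982]
ee_rot: [-3.141, -0.0, -1.571]
force: [-0.3, -1.3, 0.3]
width: 0.0273
gripper_force: 30.0
t: 24.93
eef_pos: [0.5538, 0.0154, 0.0982]
ee_rot: [-3.141, 0.0, -1.571]
force: [0.9, 2.9, 0.2]
width: 0.0274
gripper_force: 30.0
```

Contact is symmetric about (0.5535, 0.0183). I'll centre there and press, holding lateral position.

```bash
echo '{"finger_gap": [0.02, 0.02, 0.02, 0.02, 0.02, 0.02, 0.02], "sx": [-0.0015, -0.0028, -0.0028, -0.0028, -0.0028, -0.0028, -0.0028], "sy": [0.0003, 0.0003, 0.0003, 0.0003, 0.0003, 0.0003, 0.0003], "sz": [0, 0, 0.001, 0.002, 0.003, 0.003, 0.003], "spin": [0, 0, 0, 0, 0, 0, 0]}' | python3 nudge.py 50
echo '{"finger_gap": [0.02, 0.02, 0.02], "sx": [0, 0, 0], "sy": [0, 0, 0], "sz": [0.001, 0.0015, 0.0015], "spin": [0, 0, 0]}' | python3 nudge.py
python3 d.py '[.5535,.0183,.0955,-1.5708]'
```

```text
t: 25.52
eef_pos: [0.5535, 0.0181, 0.096]
ee_rot: [-3.141, -0.0, -1.57]
force: [-3.3, 0.3, 8.6]
width: 0.0271
gripper_force: 50.0
t: 25.77
eef_pos: [0.5538, 0.0182, 0.0958]
ee_rot: [-3.14, -0.0, -1.57]
force: [-8.0, 1.3, 20.3]
width: 0.0266
gripper_force: 50.0
at [0.5538 0.0182 0.0958] rpy [-3.1401e+00 -3.0000e-04 -1.5698e+00] w 0.0266 F [-8.   1.3 20.3] tool delta [-0.0001  0.0003  0.0003] turn 0.001 q6 -0.39 t 25.7667
```

```bash
echo '{"finger_gap": [0.02, 0.02, 0.02], "sx": [0, 0, 0], "sy": [0.0005, 0.001, 0.001], "sz": [0, 0, 0], "spin": [0, 0, 0]}' | python3 nudge.py
echo '{"finger_gap": [0.02, 0.02, 0.02], "sx": [0, 0, 0], "sy": [0.0005, 0.001, 0.001], "sz": [0, 0, 0], "spin": [0, 0, 0]}' | python3 nudge.py
echo '{"finger_gap": [0.02, 0.02, 0.02], "sx": [0, 0, 0], "sy": [0.0005, 0.0005, 0.0005], "sz": [0.0005, 0.001, 0.001], "spin": [0, 0, 0]}' | python3 nudge.py
```

```text
t: 26.02
eef_pos: [0.5535, 0.0182, 0.0958]
ee_rot: [-3.139, -0.0, -1.57]
force: [-4.4, 0.4, 16.5]
width: 0.0268
gripper_force: 50.0
t: 26.27
eef_pos: [0.5534, 0.0182, 0.0959]
ee_rot: [-3.137, 0.0, -1.569]
force: [-0.9, -0.7, 13.3]
width: 0.027
gripper_force: 50.0
t: 26.52
eef_pos: [0.5535, 0.0183, 0.0958]
ee_rot: [-3.136, 0.0, -1.569]
force: [-2.7, -0.4, 19.4]
width: 0.0268
gripper_force: 50.0
```

```bash
echo '{"finger_gap": [0.02, 0.02, 0.02], "sx": [0, 0, 0], "sy": [0.0005, 0.001, 0.001], "sz": [0.0005, 0.001, 0.001], "spin": [0, 0, 0]}' | python3 nudge.py
echo '{"finger_gap": [0.02, 0.02, 0.02], "sx": [0, 0, 0], "sy": [0.0003, 0.0005, 0.0005], "sz": [0.0005, 0.001, 0.001], "spin": [0, 0, 0]}' | python3 nudge.py
echo '{"finger_gap": [0.02, 0.02, 0.02], "sx": [0, 0, 0], "sy": [0.0003, 0.0005, 0.0005], "sz": [0.0005, 0.001, 0.001], "spin": [0, 0, 0]}' | python3 nudge.py
```

```text
t: 26.77
eef_pos: [0.5534, 0.0183, 0.0957]
ee_rot: [-3.134, 0.0, -1.569]
force: [-1.7, -1.0, 25.2]
width: 0.0267
gripper_force: 50.0
t: 27.02
eef_pos: [0.5535, 0.0183, 0.0955]
ee_rot: [-3.133, 0.0, -1.568]
force: [-4.5, -0.6, 31.3]
width: 0.0268
gripper_force: 50.1
t: 27.27
eef_pos: [0.5535, 0.0184, 0.0954]
ee_rot: [-3.132, 0.0, -1.568]
force: [-3.8, -0.7, 37.3]
width: 0.0274
gripper_force: 50.1
```

It's a hard stop even with balanced lateral force, so one catch may be bottoming out. I'll ease to about 15–20 N and wiggle in a small circle while pressing.

```bash
echo '{"finger_gap": [0.02, 0.02, 0.02], "sx": [0, 0, 0], "sy": [-0.0015, -0.002, -0.002], "sz": [-0.0015, -0.003, -0.003], "spin": [0, 0, 0]}' | python3 nudge.py
echo '{"finger_gap": [0.02, 0.02, 0.02, 0.02], "sx": [0.001, 0.002, 0.003, 0.003], "sy": [0, 0, 0, 0], "sz": [0, 0, 0, 0], "spin": [0, 0, 0, 0]}' | python3 nudge.py
echo '{"finger_gap": [0.02, 0.02, 0.02, 0.02], "sx": [-0.002, -0.003, -0.003, -0.003], "sy": [0.001, 0.002, 0.003, 0.003], "sz": [0, 0, 0, 0], "spin": [0, 0, 0, 0]}' | python3 nudge.py
echo '{"finger_gap": [0.02, 0.02, 0.02, 0.02], "sx": [-0.001, -0.002, -0.003, -0.003], "sy": [-0.002, -0.003, -0.003, -0.003], "sz": [0, 0, 0, 0], "spin": [0, 0, 0, 0]}' | python3 nudge.py
echo '{"finger_gap": [0.02, 0.02, 0.02, 0.02], "sx": [0.002, 0.003, 0.003, 0.003], "sy": [-0.001, -0.002, -0.003, -0.003], "sz": [0, 0, 0, 0], "spin": [0, 0, 0, 0]}' | python3 nudge.py
echo '{"finger_gap": [0.02, 0.02, 0.02, 0.02], "sx": [0, 0, 0, 0], "sy": [0.001, 0.002, 0.003, 0.003], "sz": [0, 0, 0, 0], "spin": [0, 0, 0, 0]}' | python3 nudge.py
```

```text
t: 27.52
eef_pos: [0.5534, 0.0183, 0.0958]
ee_rot: [-3.136, 0.0, -1.569]
force: [-2.5, -0.9, 19.5]
width: 0.0269
gripper_force: 50.0
t: 27.85
eef_pos: [0.554, 0.0163, 0.0953]
ee_rot: [-3.135, 0.002, -1.569]
force: [-0.2, 3.7, 13.9]
width: 0.0269
gripper_force: 50.0
t: 28.18
eef_pos: [0.552, 0.0186, 0.0953]
ee_rot: [-3.133, 0.001, -1.569]
force: [4.9, -2.7, 10.5]
width: 0.0269
gripper_force: 50.0
t: 28.52
eef_pos: [0.5528, 0.0197, 0.0951]
ee_rot: [-3.138, -0.002, -1.569]
force: [-0.2, -7.8, 16.0]
width: 0.0269
gripper_force: 50.0
t: 28.85
eef_pos: [0.5546, 0.0181, 0.095]
ee_rot: [-3.139, -0.0, -1.57]
force: [-4.8, 0.7, 18.0]
width: 0.0271
gripper_force: 50.0
t: 29.18
eef_pos: [0.5538, 0.0183, 0.095]
ee_rot: [-3.135, 0.0, -1.569]
force: [2.6, -1.2, 10.5]
width: 0.0269
gripper_force: 50.0
```

The wiggle let it sink by 0.8 mm. I'll press again from here.

```bash
echo '{"finger_gap": [0.02, 0.02, 0.02], "sx": [0, 0, 0], "sy": [-0.0003, -0.0003, -0.0003], "sz": [0.001, 0.0015, 0.0015], "spin": [0, 0, 0]}' | python3 nudge.py
echo '{"finger_gap": [0.02, 0.02, 0.02, 0.02, 0.02, 0.02, 0.02, 0.02, 0.02, 0.02, 0.02, 0.02], "sx": [0.001, 0.002, 0.002, 0, -0.002, -0.002, -0.002, 0, 0.002, 0.002, 0, 0], "sy": [0, 0, 0.002, 0.002, 0.002, 0, -0.002, -0.002, -0.002, 0, 0, 0], "sz": [0, 0.0005, 0.0005, 0.0005, 0.0005, 0.001, 0.001, 0.001, 0.001, 0.001, 0.001, 0.001], "spin": [0, 0, 0, 0, 0, 0, 0, 0, 0, 0, 0, 0]}' | python3 nudge.py
echo '{"finger_gap": [0.02, 0.02, 0.02, 0.02, 0.02, 0.02, 0.02, 0.02, 0.02, 0.02, 0.02, 0.02], "sx": [0.001, 0.002, 0.002, 0, -0.002, -0.002, -0.002, 0, 0.002, 0.002, 0, 0], "sy": [0, 0, 0.002, 0.002, 0.002, 0, -0.002, -0.002, -0.002, 0, 0, 0], "sz": [0, 0.0005, 0.0005, 0.0005, 0.0005, 0.001, 0.001, 0.001, 0.001, 0.001, 0.001, 0.001], "spin": [0, 0, 0, 0, 0, 0, 0, 0, 0, 0, 0, 0]}' | python3 nudge.py
```

```text
t: 29.43
eef_pos: [0.5538, 0.0187, 0.0934]
ee_rot: [-3.136, 0.001, -1.569]
force: [-0.5, 2.8, 13.4]
width: 0.027
gripper_force: 50.0
t: 30.43
eef_pos: [0.5542, 0.0181, 0.093]
ee_rot: [-3.135, -0.001, -1.569]
force: [1.0, -2.9, 15.0]
width: 0.0267
gripper_force: 50.0
t: 31.43
eef_pos: [0.5529, 0.0184, 0.0903]
ee_rot: [-3.138, -0.0, -1.57]
force: [2.1, 0.1, 7.4]
width: 0.0268
gripper_force: 50.0
```

Sinking, with falling force. Continuing straight down.

```bash
echo '{"finger_gap": [0.02, 0.02, 0.02], "sx": [0, 0, 0], "sy": [0, 0, 0], "sz": [0.001, 0.002, 0.002], "spin": [0, 0, 0]}' | python3 nudge.py
echo '{"finger_gap": [0.02, 0.02, 0.02], "sx": [0, 0, 0], "sy": [0, 0, 0], "sz": [0.001, 0.002, 0.002], "spin": [0, 0, 0]}' | python3 nudge.py
```

```text
t: 31.68
eef_pos: [0.5538, 0.019, 0.0895]
ee_rot: [-3.136, 0.001, -1.569]
force: [-0.5, 2.4, 16.8]
width: 0.0267
gripper_force: 50.0
t: 31.93
eef_pos: [0.5541, 0.0191, 0.0892]
ee_rot: [-3.135, 0.001, -1.568]
force: [-5.5, 4.0, 31.6]
width: 0.0271
gripper_force: 50.0
```

```bash
echo '{"finger_gap": [0.02, 0.02, 0.02, 0.05, 0.05, 0.05, 0.05, 0.05, 0.05, 0.05, 0.0, 0.0, 0.0, 0.0, 0.0, 0.0, 0.0, 0.0, 0.0], "sx": [0, 0, 0, 0, 0, 0, 0, 0, 0, 0, 0, 0, 0, 0, 0, 0, 0, 0, 0], "sy": [0, 0, 0, 0, 0, 0, 0, 0, 0, 0, 0, 0, 0, 0, 0, 0, 0, 0, 0], "sz": [-0.002, -0.004, -0.004, -0.004, -0.004, -0.004, -0.004, -0.004, -0.02, -0.045, -0.045, -0.045, -0.045, -0.045, -0.045, -0.045, -0.045, -0.045, -0.045], "spin": [0, 0, 0, 0, 0, 0, 0, 0, 0, 0, 0, 0, 0, 0, 0, 0, 0, 0, 0]}' | python3 nudge.py 20
python3 d.py '[.5535,.0183,.12,-1.5708]'
```

```text
t: 33.52
eef_pos: [0.5511, 0.0181, 0.1298]
ee_rot: [3.141, -0.0, -1.571]
force: [-1.1, 0.0, -0.1]
width: 0.001
gripper_force: 0.0
at [0.5511 0.0181 0.1298] rpy [ 3.1413e+00 -1.0000e-04 -1.5708e+00] w 0.001 F [-1.1  0.  -0.1] tool delta [-0.0002 -0.0024  0.0098] turn 0.0 q6 -0.39 t 33.5167
```

```bash
echo '{"finger_gap": [0, 0, 0, 0, 0, 0, 0], "sx": [0, 0, 0, 0, 0, 0, 0], "sy": [-0.0024, -0.0024, -0.0024, -0.0024, -0.0024, -0.0024, -0.0024], "sz": [0.004, 0.008, 0.011, 0.013, 0.0145, 0.0145, 0.0145], "spin": [0, 0, 0, 0, 0, 0, 0]}' | python3 nudge.py
echo '{"finger_gap": [0, 0, 0, 0], "sx": [0, 0, 0, 0], "sy": [0, 0, 0, 0], "sz": [0.001, 0.002, 0.0025, 0.0025], "spin": [0, 0, 0, 0]}' | python3 nudge.py
```

```text
t: 34.1
eef_pos: [0.5535, 0.0181, 0.1154]
ee_rot: [3.141, -0.0, -1.571]
force: [-0.2, 0.1, -0.8]
width: 0.0007
gripper_force: 0.0
t: 34.43
eef_pos: [0.5535, 0.0181, 0.1129]
ee_rot: [3.142, -0.0, -1.571]
force: [-0.2, -0.4, -0.0]
width: 0.0006
gripper_force: 0.0
```

```bash
echo '{"finger_gap": [0, 0, 0, 0], "sx": [0, 0, 0, 0], "sy": [0, 0, 0, 0], "sz": [0.001, 0.002, 0.003, 0.003], "spin": [0, 0, 0, 0]}' | python3 nudge.py
echo '{"finger_gap": [0, 0, 0], "sx": [0, 0, 0], "sy": [0, 0, 0], "sz": [0.001, 0.002, 0.002], "spin": [0, 0, 0]}' | python3 nudge.py
```

```text
t: 34.77
eef_pos: [0.5541, 0.0181, 0.1113]
ee_rot: [-3.14, -0.0, -1.57]
force: [-2.0, -0.4, 10.1]
width: 0.0005
gripper_force: 5.0
t: 35.02
eef_pos: [0.5546, 0.0181, 0.1112]
ee_rot: [-3.139, -0.0, -1.569]
force: [-7.6, 0.2, 24.0]
width: 0.0005
gripper_force: 12.3
```

The knob top is at 0.111, which is the snapped height. I'll withdraw and verify.

```bash
echo '{"finger_gap": [0.0, 0.0, 0.0, 0.03, 0.03, 0.03, 0.03, 0.03, 0.03, 0.03, 0.03, 0.03, 0.03, 0.03], "sx": [0, 0, 0, -0.33, -0.33, -0.33, -0.33, -0.33, -0.33, -0.33, -0.33, -0.33, -0.33, -0.33], "sy": [0, 0, 0, 0.08, 0.08, 0.08, 0.08, 0.08, 0.08, 0.08, 0.08, 0.08, 0.08, 0.08], "sz": [-0.02, -0.05, -0.08, -0.08, -0.08, -0.08, -0.08, -0.08, -0.08, -0.08, -0.08, -0.08, -0.08, -0.08], "spin": [0, 0, 0, 0, 0, 0, 0, 0, 0, 0, 0, 0, 0, 0]}' | python3 nudge.py 
python3 - <<'E'
from h import *
F={n:np.mean([camrig.grab_frame(n) for _ in range(4)],0).astype(np.uint8) for n in("top","scene")}
for n in F:
  g=cv2.cvtColor(F[n],cv2.COLOR_RGB2GRAY)
  for z in(.083,.091):print(n,z,*circ(n,g,(.554,.0185),z,.058,1,w=.006))
t=F["top"][170:270,230:340];s=F["scene"][160:260,220:330]
cv2.imwrite("pics/p8.png",cv2.convertScaleAbs(np.hstack([cv2.resize(a,None,fx=3.6,fy=3.6,interpolation=2) for a in(t,s)])[:,:,::-1],alpha=1.3))
E
```

```text
t: 36.18
eef_pos: [0.4731, 0.3484, 0.1876]
ee_rot: [3.141, -0.001, -1.569]
force: [-0.3, -0.3, -0.2]
width: 0.0293
gripper_force: 0.0
top 0.083 [0.553  0.0177] 0.0572 46
top 0.091 [0.5515 0.0175] 0.0567 56
scene 0.083 [0.5543 0.0177] 0.0573 44
scene 0.091 [0.5572 0.0141] 0.057 32
```

View pics/p8.png

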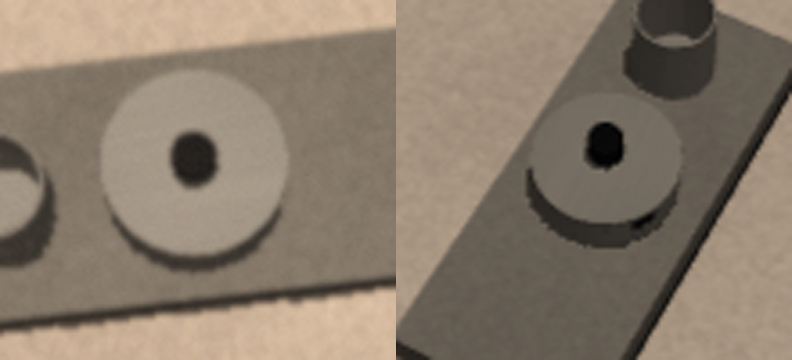

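The brim is now flush with no gap under it, at (605,160) in the scene crop. Both views agree at z = 0.083, centred on the pot at (0.5537, 0.0177). Handing in.

```bash
python3 -c "
from station import arm, camrig
print(arm.job_done())"
```

```text
the job is handed in; nothing more can be done
None
```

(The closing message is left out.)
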